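# Click the spice-shelf stop into its last notch

### The job

Push the aluminium sliding stop along the rail of the oak spice shelf towards the four spice jars, over the first index clip, until its spring pin drops into the notch of the last clip, the one beside the jars. Push gently from behind with the fingertips or the outside of the fingers: do not pinch the stop, do not force it past that last notch, and leave the jars, salt pig, mill and tin standing where they are. Finish clear of everything.

Things in the scene. Friction and masses are not known exactly. Their poses are not given: they have to be found in the camera images.
- stop (a joint): position of the stop along the rail, m: 0 at the end away from the jars, growing towards them (shelf +y), up to 0.30. Stays where left. Friction about 1.2 N on plain rail; climbing the first ridge of either clip, or leaving the first clip, takes 7 to 9 N, then the force dips and the stop jumps 5 to 8 mm into the notch. The last clip's tall far ridge is a firm stop: over 15 N.
- pin (a joint): height of the stop's vertical spring pin, m: 0 fully down (on plain rail or in a notch), about 0.003 on the crest of a low ridge. A spring presses it down with 6 N. Its black 12 mm button stands on the carriage, at the foot of the plate's pushed side, and rises with it.
- pin_axis (a point): point of the stop on the pin's axis, level with the rail's top, 120 mm above the worktop; axes as the shelf's. Latched when it coincides with a clip's origin. The stop: an aluminium carriage, 34 x 30 mm, astride the rail, with an upright plate across the shelf, 150 mm long (x), 8 mm thick, 52 mm tall, and a lower apron over the board.
- push_point (a point): middle of the free front end of the plate's pushed side, which overhangs the shelf's front edge by 30 mm; from pin_axis 35 mm in -x, 9 mm in +y, 34 mm up. The plate goes on 15 mm in -x and 26 mm up and down from here. Free space for fingers on its -y side; below only the hob, 150 mm lower. Axes as the shelf's; push towards +y.
- push_face: the half of the plate's thickness (4 mm) on the side away from the jars: the side to push on. Origin as pin_axis.
- far_face: the other half of the plate's thickness (4 mm), facing the jars; its outer side lies 17 mm in +y from pin_axis. Touching both halves at once is pinching. Origin as pin_axis.
- first_clip: dark steel index clip astride the rail, 40 mm long, 24 mm wide, with two equal rounded ridges 3 mm high and a notch between them. Origin in the middle of the notch, on the rail's top; the ridges' crests lie 9 mm either way along the rail (y). It is the clip farther from the jars and must be passed over.
- last_clip: dark steel index clip on the rail beside the jars, 40 x 24 mm: ridge 3 mm high on the side away from the jars (crest 9 mm in -y), taller ridge 6.5 mm on the jars' side (crest 12 mm in +y), notch between. Origin mid-notch on the rail's top. 65 to 130 mm beyond the first clip. The notch pulls the stop home by itself from about 7 mm short of it.
- shelf: oak shelf, fixed, 780 mm long (y), 130 mm deep (x), top 100 mm above the worktop, over the hob on two end panels. Origin on the worktop under its middle; +y along the shelf towards the jars, +x away from the robot. An aluminium rail, 16 mm wide, 20 mm high, runs along y on top at x = -45 mm; the front edge (robot's side) is at x = -65 mm.
- jar1: closed glass spice jar with a steel twist cap, 44 mm across, 85 mm tall, one of four in a row beside the last clip. Loose, to be left alone. Origin in the middle of its underside.
- jar2: closed glass spice jar with a steel twist cap, 44 mm across, 85 mm tall, one of four in a row beside the last clip. Loose, to be left alone. Origin in the middle of its underside.
- jar3: closed glass spice jar with a steel twist cap, 44 mm across, 85 mm tall, one of four in a row beside the last clip. Loose, to be left alone. Origin in the middle of its underside.
- jar4: closed glass spice jar with a steel twist cap, 44 mm across, 85 mm tall, one of four in a row beside the last clip. Loose, to be left alone. Origin in the middle of its underside.
- salt_pig: white ceramic salt pig, 84 mm across, 92 mm tall, beyond the jars. Loose, to be left alone. Origin in the middle of its underside.
- pepper_mill: black plastic pepper mill, 52 mm across, 128 mm tall, at the shelf's other end. Loose, to be left alone. Origin in the middle of its underside.
- tin: closed aluminium tin with a hinged lid, 62 x 52 x 40 mm, between the mill and the stop. Loose, to be left alone. Origin in the middle of its underside.

How it is judged:
At the end, for the whole second after the job is handed in: The stop rests latched in the last clip: its pin within 3 mm of the notch's middle along the rail, dropped to within 1.5 mm of fully down, the stop still; every jar, the salt pig, mill and tin within 8 mm of where it stood and upright within 0.1 rad (y of pin_axis in the frame of last_clip between -0.003 and 0.003 m and value of joint pin below 0.0015 m and velocity of joint stop between -0.003 and 0.003 m/s and not (distance of any of jar1, jar2, jar3, jar4, salt_pig, pepper_mill, tin from where it was at the start of the episode above 0.008 m or angle between any of jar1, jar2, jar3, jar4, salt_pig, pepper_mill, tin's own z axis and vertical above 0.1 rad)); the robot touches nothing.
It fails at once if the stop is forced more than 8 mm past the last notch (y of pin_axis in the frame of last_clip above 0.008 m).
It fails at once if the stop is pinched: fingers press on both sides of its plate at once (contact force between the fingers and push_face above 1 N and contact force between the fingers and far_face above 1 N).
It fails at once if the stop is pushed harder than 30 N (contact force between any of the arm, the fingers and push_face above 30 N).
It fails at once if a jar, the salt pig, the mill or the tin is lifted, shifted by more than 15 mm or tipped (distance of any of jar1, jar2, jar3, jar4, salt_pig, pepper_mill, tin from where it was at the start of the episode above 0.015 m or angle between any of jar1, jar2, jar3, jar4, salt_pig, pepper_mill, tin's own z axis and vertical above 0.2 rad).
It also fails if it takes over 48 s, if anything falls off the work surface, if the arm or the gripper's body presses on something with over 40 N, if the wrist force passes 120 N, or if a joint passes its speed limit or range.

### The arm

A 6-joint arm with a two-finger parallel gripper is mounted at the origin on the work surface. World frame = base frame: x ahead of the robot, y to its left, z up, the work surface at z = 0. Lengths are in m, angles in rad, forces in N, time in s.
With the tool pointing down it reaches from about 0.4 to 0.825 m from the base axis. Payload 7 kg.
Tool frame: the origin (TCP) lies midway between the tips of the shut fingers; the grasp point (between the pads) lies 19 mm behind it; z points along the fingers, y is the line along which they close (so a half turn about z gives the same grasp; the last joint's range is limited). The gripper opens to 88 mm and grips with 3 to 60 N. Pads are 19 mm wide; open, the fingers measure 130 mm over their backs; the gripper's body (78 mm by 193 mm) begins 47 mm behind the grasp point.
Start: joints at [-0.831, 0.359, 0.012, 0, -1.224, -0.288], TCP at [0.295, -0.607, 0.227] pointing down, gripper open.
Joint ranges: [-3.07, 3.07], [-1.43, 2.12], [-1.02, 1.25], [-3.03, 1.67], [-3.05, -0], [-3.03, 3.03]. Speed limits (rad/s): [2.39, 2.39, 3.01, 3.14, 3.14, 3.14].

### API

Orientations are given as [roll, pitch, yaw] about the fixed x, y, z axes, in that order (R = Rz(yaw) Ry(pitch) Rx(roll)).
In Python, from station import get_state, grab_frame, calibration, job_done, boxes_of, regions_of, spot_point gives the robot as it stands. The module is installed in compiled form; this text tells all that it offers.
- The arm moves only by the tool arm_command, never from a script. Its argument "commands" is a list of rows, each an object of numbers: "tx", "ty", "tz": the shift along the tool's x, y, z each as a share of 25 cm, from -1 to 1; "twist": the turn about the tool's z as a share of 180 degrees, from -1 to 1. A call has exactly 8 rows; each row is the pose to reach, as a shift and turn from the pose commanded when the call began, along the tool's axes at that moment, turning the shorter way round; what a row does not reach only later rows make up. A row lasts 1/12 s, in which the tool goes at most 41.7 mm and 7.16 degrees, less where a joint would pass 70% of its speed; a pose out of reach is approached as far as the arm can. A call with a number of a shift or a turn outside -1 to 1 is refused whole. A call with a gripper value outside its range is refused whole. "claw" is the opening, from 0 (shut) to 1 (fully open), set as the call begins (left out, the last holds). The fingers move at their own pace and stop on an object; "grip_force" is the grip in N (left out, the last holds). Time passes only in rows, so rows that repeat a pose let the fingers close, or fill a call up. It gives the time, the measured TCP pose, the force, the opening and the grip force at its end, in the units of the state.
- get_state(): the state, without advancing time (a new reading comes with each control period).
- grab_frame(name): name is "scene" or "top" or "wrist"; returns the picture (420x560x3 uint8, red, green, blue); there is no depth.
- calibration(name): a dict with "camera_matrix" (3x3 intrinsics, pixels), "extrinsics" (4x4, takes a point from camera to world coordinates). Camera axes: x right, y down, z forward; pixel columns grow to the right and rows downward; lengths in m; the calibration is good to about 2 mm. The wrist camera is an equidistant fisheye: a pixel r from the principal point sees the ray r / f radians off the axis. A picture is of the moment at which its call begins: read the wrist's pose just before it. calibration takes no time and is no camera call; for the wrist camera it gives the pose at the moment of the call.
- job_done(): hands the job in; it is judged then, once.
Trained networks look in the newest picture that a camera, given by its name, has taken for a name from the list of things; names that differ only in an ending like _2 or _b are one class to them, and where a whole thing is asked for, a point or a joint stands for the part that bears it (a point fixed in the world has none). Each returns a list of dicts, best first, with "score" (0 to 1); they miss things now and then, are a little off and sometimes report something else, mostly with a low value. They report only what shows in the picture. A call takes as long as a camera call.
- boxes_of(query, camera): "rect" ([left, top, right, bottom] in pixels, round what is visible of it).
- regions_of(query, camera): "region" (420x560 bool, what is visible of it) and "rect" ([left, top, right, bottom] in pixels, round what is visible of it).
- spot_point(query, camera): "uv" ([column, row] in pixels: a listed point, or the origin of a listed thing).
The state is a dict: "t": time; "q": joint angles; "qd": joint speeds; "joint_efforts": joint torques, N m; "eef_pos": TCP position; "ee_rot": TCP orientation; "force": force on the tool from outside, world axes, zero at the start; "moment": the same for the moment, N m; "width": finger opening in m; "gripper_force": force on a finger pad.
Only numpy, scipy, OpenCV 4.12 (cv2) and the standard library are available. Lean on these libraries where they do the work, as an engineer would, in place of code of your own. Each camera call takes 0.05 s, during which the arm holds its last target. There are 200 camera calls.

## Working session

There is one attempt and no reset: what is moved stays moved. The work goes in short steps, Python scripts to look and compute and a tool call to move; the robot and the scene stay as the last step left them, time stands still between calls to the robot, and variables do not carry over. Pictures are saved under pics/ and viewed, at most 10 in all, crops included, and the job is handed in when it is done.

Besides the shell and the picture viewer there is one more tool, called after "Emit:" as name(argument=value, ...), one argument or row to a line, values as JSON. arm_command: Moves the arm, as the interface text tells. Shift numbers are shares of 25 cm and turn numbers shares of 180 degrees, none past 1 either way. Its arguments: {"type":"object","properties":{"commands":{"type":"array"},"claw":{"type":"number"},"grip_force":{"type":"number"}},"required":["commands"]}

```bash
mkdir -p pics
cat > h.py <<'E'
import numpy as np, cv2
from station import *
def ray(cam,uv,c=None):
    c=c or calibration(cam);K=np.array(c["camera_matrix"]);T=np.array(c["extrinsics"])
    d=np.linalg.inv(K)@[uv[0],uv[1],1]
    if cam=="wrist":
        x=d[:2];r=np.hypot(*x);d=np.r_[x/max(r,1e-9)*np.sin(r),np.cos(r)]
    d=T[:3,:3]@(d/np.linalg.norm(d));return T[:3,3],d
def atz(cam,uv,z):
    o,d=ray(cam,uv);return o+d*(z-o[2])/d[2]
def tri(rs):
    A=0;b=0
    for o,d in rs:
        P=np.eye(3)-np.outer(d,d);A=A+P;b=b+P@o
    return np.linalg.solve(A,b)
E
python3 - <<'E'
from h import *
np.set_printoptions(precision=3,suppress=True)
ims=[]
R={}
for c in ["scene","top"]:
    im=grab_frame(c)[:,:,::-1].copy()
    for q in ["pin_axis","push_point","first_clip","last_clip","jar1","tin","pepper_mill","shelf"]:
        s=spot_point(q,c)[:4]
        print(c,q,[(np.round(x["uv"]),round(x["score"],2)) for x in s])
        if s: 
            R.setdefault(q,[]).append(ray(c,s[0]["uv"])); cv2.circle(im,tuple(int(v) for v in s[0]["uv"]),3,(0,0,255),1)
            cv2.putText(im,q[:6],tuple(int(v) for v in s[0]["uv"]),0,.35,(255,0,255),1)
    cv2.imwrite(f"pics/{c}0.png",im)
for q in R:
    if len(R[q])==2: print(q,tri(R[q]))
s=get_state();print(s)
E
```

```text
scene pin_axis [(array([329., 170.]), 0.68), (array([213., 236.]), 0.56), (array([210., 240.]), 0.43), (array([304., 187.]), 0.4)]
scene push_point [(array([200., 217.]), 0.95), (array([194., 296.]), 0.19)]
scene first_clip [(array([201., 217.]), 0.62), (array([233., 222.]), 0.42)]
scene last_clip [(array([259., 192.]), 0.71)]
scene jar1 [(array([326., 169.]), 0.93), (array([294., 198.]), 0.79), (array([302., 187.]), 0.68), (array([318., 178.]), 0.67)]
scene tin [(array([321., 178.]), 0.69), (array([197., 297.]), 0.62), (array([200., 216.]), 0.46)]
scene pepper_mill [(array([166., 318.]), 0.9)]
scene shelf [(array([272., 243.]), 0.9)]
top pin_axis [(array([352., 242.]), 0.73), (array([158., 224.]), 0.58)]
top push_point [(array([349., 258.]), 0.56)]
top first_clip [(array([320., 242.]), 0.79)]
top last_clip [(array([266., 246.]), 0.55), (array([318., 242.]), 0.35)]
top jar1 [(array([232., 219.]), 0.98), (array([209., 220.]), 0.95), (array([183., 219.]), 0.82), (array([155., 223.]), 0.56)]
top tin [(array([402., 202.]), 0.58), (array([264., 223.]), 0.19)]
top pepper_mill [(array([427., 202.]), 0.84), (array([234., 216.]), 0.51)]
top shelf [(array([263., 227.]), 0.56)]
pin_axis [ 0.605 -0.075  0.299]
push_point [ 0.487 -0.158  0.148]
first_clip [ 0.5   -0.129  0.139]
last_clip [ 0.506 -0.002  0.128]
jar1 [0.581 0.084 0.177]
tin [ 0.649 -0.142  0.338]
pepper_mill [ 0.601 -0.331  0.103]
shelf [ 0.551 -0.002 -0.011]
{'t': 0.9, 'q': array([-0.831,  0.359,  0.012,  0.   , -1.224, -0.288]), 'qd': array([-0.   , -0.   , -0.001, -0.   ,  0.001,  0.001]), 'joint_efforts': array([ -0.001, -58.236,  29.33 ,   7.002,   0.013,  -0.   ]), 'eef_pos': array([ 0.295, -0.607,  0.227]), 'ee_rot': array([-3.142,  0.   , -2.69 ]), 'force': array([ 0.096, -0.132,  0.056]), 'moment': array([-0.037, -0.029, -0.009]), 'gripper_force': 0.0, 'width': 0.08748211500390156}
```

Run:
```python
from h import *
a=cv2.imread("pics/scene0.png")[140:340,130:370]
cv2.imwrite("pics/s1.png",cv2.resize(a,None,fx=3,fy=3,interpolation=cv2.INTER_CUBIC))
b=cv2.imread("pics/top0.png")[160:300,130:450]
cv2.imwrite("pics/t1.png",cv2.resize(b,None,fx=2.5,fy=2.5,interpolation=cv2.INTER_CUBIC))
```

```text
(no output)
```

View pics/s1.png

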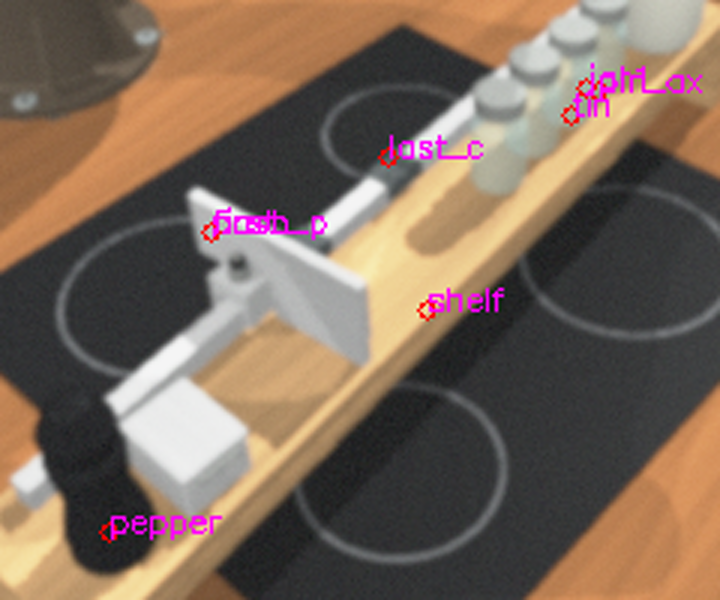

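View pics/t1.png

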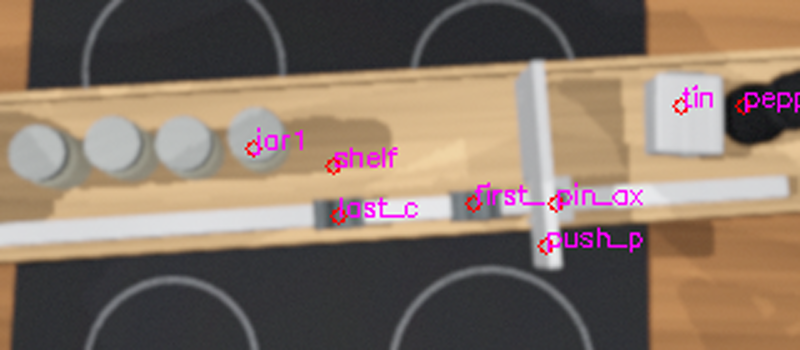

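Both clips, the stop (plate around scene (215,230), push point top (349,258)), jars, tin and mill are clear, and the clip spots in the top view (320,242) and (266,246) agree with the dark clips. The networks' pin_axis and tin spots in the scene view are wrong.

Run:
```python
from h import *
np.set_printoptions(precision=4,suppress=True)
a=atz("top",(130,160+236/2.5),.12);b=atz("top",(130+785/2.5,160+186/2.5),.12)
print("rail",a,b,"yaw",np.arctan2(-(b-a)[1]*-1*-1,0),np.arctan2((a-b)[1],(a-b)[0])-np.pi/2)
for n,u,z in [("first",(319.6,242),.12),("last",(265.4,245.2),.12),("pp",(349,258),.154),("pin",(352,242),.13)]: print(n,atz("top",u,z))
# front ends of plate, both sides top edge z=.18 (crop 533,268 and 562,266)
for u in [(533,268),(562,267),(517,75),(532,62),(545,62)]: print("plate",atz("top",(130+u[0]/2.5,160+u[1]/2.5),.18))
for n,u,z in [("pp",(200,217),.154),("last",(130+402/3,140+178/3),.12)]: print("scene",n,atz("scene",u,z))
print(get_state()["t"])
```

```text
rail [0.4858 0.2574 0.12  ] [ 0.5386 -0.3519  0.12  ] yaw 1.5707963267948966 0.08654303613185821
first [ 0.5179 -0.1063  0.12  ]
last [ 0.5093 -0.001   0.12  ]
pp [ 0.4878 -0.1566  0.154 ]
pin [ 0.5189 -0.1675  0.13  ]
plate [ 0.4709 -0.1407  0.18  ]
plate [ 0.472  -0.1616  0.18  ]
plate [ 0.6107 -0.1286  0.18  ]
plate [ 0.6206 -0.1396  0.18  ]
plate [ 0.6209 -0.1492  0.18  ]
scene pp [ 0.4907 -0.1611  0.154 ]
scene last [ 0.5247 -0.0075  0.12  ]
0.9
```

Emit:
arm_command(
  commands=[
    {"tx":-0.08,"ty":0.06,"tz":0,"twist":0.015},
    {"tx":-0.2,"ty":0.15,"tz":0,"twist":0.03},
    {"tx":-0.32,"ty":0.25,"tz":0,"twist":0.05},
    {"tx":-0.44,"ty":0.34,"tz":0,"twist":0.07},
    {"tx":-0.56,"ty":0.43,"tz":0,"twist":0.09},
    {"tx":-0.64,"ty":0.49,"tz":0,"twist":0.116},
    {"tx":-0.7,"ty":0.53,"tz":0,"twist":0.116},
    {"tx":-0.7,"ty":0.53,"tz":0,"twist":0.116},
  ],
  claw=0,
  grip_force=10,
)

```text
t: 1.57
eef_pos: [0.3958, -0.4092, 0.2271]
ee_rot: [-3.141, 0.001, -3.052]
force: [-0.1, -0.2, -0.0]
width: 0.0398
gripper_force: 0.0
```

Emit:
arm_command(
  commands=[
    {"tx":-0.06,"ty":0.1},
    {"tx":-0.14,"ty":0.22},
    {"tx":-0.22,"ty":0.35},
    {"tx":-0.3,"ty":0.48},
    {"tx":-0.38,"ty":0.61},
    {"tx":-0.43,"ty":0.7},
    {"tx":-0.46,"ty":0.74},
    {"tx":-0.46,"ty":0.74},
  ],
)

```text
invalid input
```

Run:
```python
from h import *
np.set_printoptions(precision=4,suppress=True)
s=get_state();print(s["eef_pos"],s["ee_rot"],s["width"],s["t"])
im=grab_frame("wrist")[:,:,::-1].copy()
for q,z in [("pin_axis",.12),("push_point",.154),("first_clip",.12),("last_clip",.12)]:
    for p in spot_point(q,"wrist")[:2]:
        u=p["uv"];print(q,np.round(u),round(p["score"],2),atz("wrist",u,z)); cv2.circle(im,tuple(int(v) for v in u),4,(0,0,255),1);cv2.putText(im,q,tuple(int(v) for v in u),0,.4,(255,0,255),1)
cv2.imwrite("pics/w1.png",im)
```

```text
[ 0.3958 -0.4092  0.2271] [-3.1413  0.0013 -3.0517] 0.03981390590455795 1.5667
pin_axis [475. 323.] 0.7 [ 0.5178 -0.1719  0.12  ]
```

View pics/w1.png

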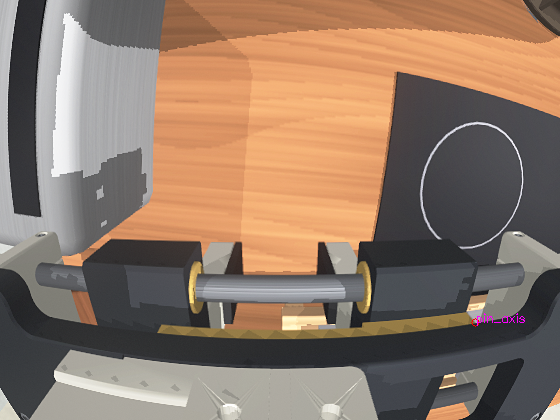

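The move was refused because every row needs all four keys. The wrist view shows only the robot-side hob and the gripper, with the stop hidden, so I'll rely on the top and scene cameras.

Emit:
arm_command(
  commands=[
    {"tx":-0.06,"ty":0.1,"tz":0,"twist":0},
    {"tx":-0.14,"ty":0.22,"tz":0,"twist":0},
    {"tx":-0.22,"ty":0.35,"tz":0,"twist":0},
    {"tx":-0.3,"ty":0.48,"tz":0,"twist":0},
    {"tx":-0.38,"ty":0.61,"tz":0,"twist":0},
    {"tx":-0.43,"ty":0.7,"tz":0,"twist":0},
    {"tx":-0.46,"ty":0.74,"tz":0,"twist":0},
    {"tx":-0.46,"ty":0.74,"tz":0,"twist":0},
  ],
)

```text
t: 2.48
eef_pos: [0.4937, -0.2163, 0.2265]
ee_rot: [-3.142, 0.0, -3.053]
force: [-0.4, -0.5, -0.5]
width: 0.0006
gripper_force: 0.0
```

Emit:
arm_command(
  commands=[
    {"tx":0,"ty":0,"tz":0.03,"twist":0},
    {"tx":0,"ty":0,"tz":0.09,"twist":0},
    {"tx":0,"ty":0,"tz":0.15,"twist":0},
    {"tx":0,"ty":0,"tz":0.21,"twist":0},
    {"tx":0,"ty":0,"tz":0.27,"twist":0},
    {"tx":0,"ty":0,"tz":0.32,"twist":0},
    {"tx":0,"ty":0,"tz":0.32,"twist":0},
    {"tx":0,"ty":0,"tz":0.32,"twist":0},
  ],
)

```text
t: 3.15
eef_pos: [0.4916, -0.2186, 0.1458]
ee_rot: [3.141, -0.002, -3.056]
force: [0.3, 0.2, -0.3]
width: 0.0006
gripper_force: 0.0
```

Run:
```python
from h import *
np.set_printoptions(precision=4,suppress=True)
s=get_state();print(s["eef_pos"],s["ee_rot"],s["width"],s["t"])
a=grab_frame("top")[:,:,::-1][170:310,200:440]
b=grab_frame("scene")[:,:,::-1][140:280,110:350]
cv2.imwrite("pics/m1.png",cv2.resize(np.vstack([a,b]),None,fx=2.14,fy=2.14,interpolation=cv2.INTER_CUBIC))
```

```text
[ 0.4916 -0.2186  0.1458] [ 3.1414 -0.0022 -3.056 ] 0.000570350333852151 3.15
```

View pics/m1.png

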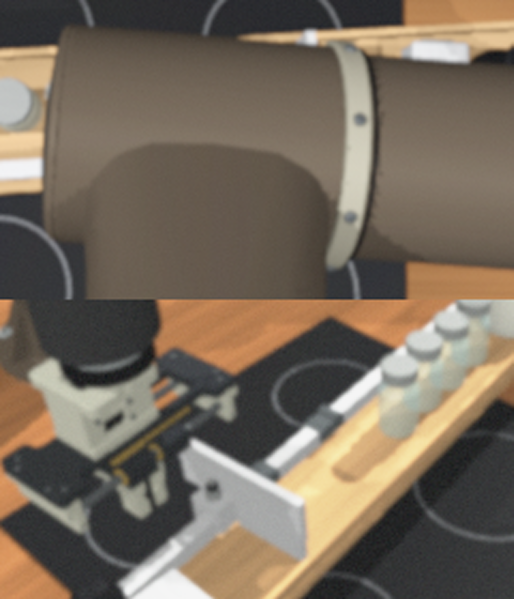

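The fingers hang just behind the plate's front end with space to spare, as seen in the scene view; the top view is hidden by the arm. Now I'll approach slowly.

Emit:
arm_command(
  commands=[
    {"tx":0,"ty":0.02,"tz":0,"twist":0},
    {"tx":0,"ty":0.04,"tz":0,"twist":0},
    {"tx":0,"ty":0.06,"tz":0,"twist":0},
    {"tx":0,"ty":0.08,"tz":0,"twist":0},
    {"tx":0,"ty":0.1,"tz":0,"twist":0},
    {"tx":0,"ty":0.12,"tz":0,"twist":0},
    {"tx":0,"ty":0.14,"tz":0,"twist":0},
    {"tx":0,"ty":0.16,"tz":0,"twist":0},
  ],
)

```text
t: 3.92
eef_pos: [0.4892, -0.1769, 0.1466]
ee_rot: [-3.141, 0.0, -3.054]
force: [-0.3, 0.3, -0.6]
width: 0.0003
gripper_force: 0.4
```

Emit:
arm_command(
  commands=[
    {"tx":0,"ty":0.01,"tz":0,"twist":0},
    {"tx":0,"ty":0.02,"tz":0,"twist":0},
    {"tx":0,"ty":0.03,"tz":0,"twist":0},
    {"tx":0,"ty":0.04,"tz":0,"twist":0},
    {"tx":0,"ty":0.05,"tz":0,"twist":0},
    {"tx":0,"ty":0.06,"tz":0,"twist":0},
    {"tx":0,"ty":0.07,"tz":0,"twist":0},
    {"tx":0,"ty":0.08,"tz":0,"twist":0},
  ],
)

```text
t: 4.58
eef_pos: [0.4875, -0.1574, 0.1466]
ee_rot: [-3.142, 0.0, -3.054]
force: [0.2, -1.2, 0.2]
width: 0.0003
gripper_force: 0.7
```

```bash
cat > look.py <<'E'
from h import *
np.set_printoptions(precision=4,suppress=True)
s=get_state();print(s["eef_pos"],s["force"],s["t"])
b=grab_frame("scene")[:,:,::-1]
import sys
cv2.imwrite(f"pics/{sys.argv[1]}.png",cv2.resize(b[130:270,130:330],None,fx=4,fy=4,interpolation=cv2.INTER_CUBIC))
for q,z in [("push_point",.154),("last_clip",.12),("first_clip",.12)]:
    for p in spot_point(q,"scene")[:2]: print(q,np.round(p["uv"],1),round(p["score"],2),atz("scene",p["uv"],z))
E
python3 look.py a1
```

```text
[ 0.4875 -0.1574  0.1466] [ 0.1862 -1.2267  0.1968] 4.5833
push_point [206.1 212.2] 0.82 [ 0.4892 -0.1434  0.154 ]
push_point [347.7 148.5] 0.57 [0.579  0.2429 0.154 ]
last_clip [262.2 193. ] 0.57 [0.5062 0.0062 0.12  ]
```

View pics/a1.png

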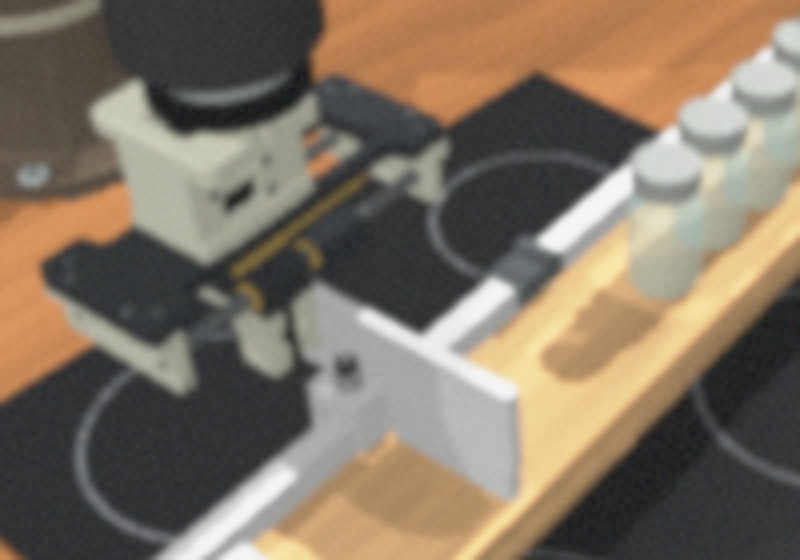

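The fingertips touch the plate's pushed side near its front end, with a drag of 1.2 N, as expected for plain rail. The first clip is hidden behind the plate and the last clip is at picture (525,265). I'll push on.

Emit:
arm_command(
  commands=[
    {"tx":0,"ty":0.01,"tz":0,"twist":0},
    {"tx":0,"ty":0.02,"tz":0,"twist":0},
    {"tx":0,"ty":0.03,"tz":0,"twist":0},
    {"tx":0,"ty":0.04,"tz":0,"twist":0},
    {"tx":0,"ty":0.05,"tz":0,"twist":0},
    {"tx":0,"ty":0.06,"tz":0,"twist":0},
    {"tx":0,"ty":0.07,"tz":0,"twist":0},
    {"tx":0,"ty":0.08,"tz":0,"twist":0},
  ],
)

```text
t: 5.45
eef_pos: [0.4856, -0.1373, 0.1465]
ee_rot: [-3.142, -0.0, -3.054]
force: [1.4, -2.2, -1.0]
width: 0.0005
gripper_force: 1.1
```

Emit:
arm_command(
  commands=[
    {"tx":0,"ty":0.005,"tz":0,"twist":0},
    {"tx":0,"ty":0.01,"tz":0,"twist":0},
    {"tx":0,"ty":0.015,"tz":0,"twist":0},
    {"tx":0,"ty":0.02,"tz":0,"twist":0},
    {"tx":0,"ty":0.025,"tz":0,"twist":0},
    {"tx":0,"ty":0.03,"tz":0,"twist":0},
    {"tx":0,"ty":0.035,"tz":0,"twist":0},
    {"tx":0,"ty":0.04,"tz":0,"twist":0},
  ],
)

```text
t: 6.12
eef_pos: [0.4848, -0.1273, 0.1466]
ee_rot: [3.141, 0.0, -3.054]
force: [-0.2, -4.0, 1.1]
width: 0.0005
gripper_force: 1.1
```

Emit:
arm_command(
  commands=[
    {"tx":0,"ty":0.003,"tz":0,"twist":0},
    {"tx":0,"ty":0.006,"tz":0,"twist":0},
    {"tx":0,"ty":0.009,"tz":0,"twist":0},
    {"tx":0,"ty":0.012,"tz":0,"twist":0},
    {"tx":0,"ty":0.015,"tz":0,"twist":0},
    {"tx":0,"ty":0.018,"tz":0,"twist":0},
    {"tx":0,"ty":0.021,"tz":0,"twist":0},
    {"tx":0,"ty":0.024,"tz":0,"twist":0},
  ],
)

```text
t: 6.78
eef_pos: [0.4843, -0.1216, 0.1466]
ee_rot: [3.142, 0.0, -3.054]
force: [0.0, -0.9, 0.3]
width: 0.0006
gripper_force: 0.0
```

```bash
python3 look.py a2
```

```text
[ 0.4843 -0.1216  0.1466] [ 0.0402 -0.9123  0.267 ] 6.7833
push_point [222. 201.] 0.92 [ 0.488 -0.098  0.154]
last_clip [263.4 195.1] 0.52 [0.5135 0.0025 0.12  ]
```

Emit:
arm_command(
  commands=[
    {"tx":0,"ty":0.003,"tz":0,"twist":0},
    {"tx":0,"ty":0.006,"tz":0,"twist":0},
    {"tx":0,"ty":0.009,"tz":0,"twist":0},
    {"tx":0,"ty":0.012,"tz":0,"twist":0},
    {"tx":0,"ty":0.015,"tz":0,"twist":0},
    {"tx":0,"ty":0.018,"tz":0,"twist":0},
    {"tx":0,"ty":0.021,"tz":0,"twist":0},
    {"tx":0,"ty":0.024,"tz":0,"twist":0},
  ],
)

```text
t: 7.65
eef_pos: [0.4838, -0.1166, 0.1466]
ee_rot: [-3.14, -0.0, -3.054]
force: [0.8, -4.6, -0.7]
width: 0.0003
gripper_force: 2.0
```

Emit:
arm_command(
  commands=[
    {"tx":0,"ty":0.002,"tz":0,"twist":0},
    {"tx":0,"ty":0.004,"tz":0,"twist":0},
    {"tx":0,"ty":0.006,"tz":0,"twist":0},
    {"tx":0,"ty":0.008,"tz":0,"twist":0},
    {"tx":0,"ty":0.01,"tz":0,"twist":0},
    {"tx":0,"ty":0.012,"tz":0,"twist":0},
    {"tx":0,"ty":0.014,"tz":0,"twist":0},
    {"tx":0,"ty":0.016,"tz":0,"twist":0},
  ],
)

```text
t: 8.32
eef_pos: [0.4834, -0.1117, 0.1465]
ee_rot: [-3.142, -0.0, -3.054]
force: [-0.3, -1.4, -0.3]
width: 0.0003
gripper_force: 0.5
```

Emit:
arm_command(
  commands=[
    {"tx":0,"ty":0.002,"tz":0,"twist":0},
    {"tx":0,"ty":0.004,"tz":0,"twist":0},
    {"tx":0,"ty":0.006,"tz":0,"twist":0},
    {"tx":0,"ty":0.008,"tz":0,"twist":0},
    {"tx":0,"ty":0.01,"tz":0,"twist":0},
    {"tx":0,"ty":0.012,"tz":0,"twist":0},
    {"tx":0,"ty":0.014,"tz":0,"twist":0},
    {"tx":0,"ty":0.016,"tz":0,"twist":0},
  ],
)

```text
t: 8.98
eef_pos: [0.4831, -0.1077, 0.1466]
ee_rot: [3.142, 0.0, -3.054]
force: [0.2, -0.1, 0.1]
width: 0.0007
gripper_force: 0.0
```

Past the first clip: the force rose, dipped, rose to 4.6 N and dropped away. Last notch is expected at TCP y of about -0.017. I'll cross the plain rail first.

Emit:
arm_command(
  commands=[
    {"tx":0,"ty":0.015,"tz":0,"twist":0},
    {"tx":0,"ty":0.03,"tz":0,"twist":0},
    {"tx":0,"ty":0.045,"tz":0,"twist":0},
    {"tx":0,"ty":0.06,"tz":0,"twist":0},
    {"tx":0,"ty":0.075,"tz":0,"twist":0},
    {"tx":0,"ty":0.09,"tz":0,"twist":0},
    {"tx":0,"ty":0.105,"tz":0,"twist":0},
    {"tx":0,"ty":0.12,"tz":0,"twist":0},
  ],
)

```text
t: 9.65
eef_pos: [0.4804, -0.0775, 0.1466]
ee_rot: [-3.142, -0.0, -3.054]
force: [0.5, -1.5, -1.6]
width: 0.0005
gripper_force: 0.6
```

Emit:
arm_command(
  commands=[
    {"tx":0,"ty":0.015,"tz":0,"twist":0},
    {"tx":0,"ty":0.03,"tz":0,"twist":0},
    {"tx":0,"ty":0.045,"tz":0,"twist":0},
    {"tx":0,"ty":0.06,"tz":0,"twist":0},
    {"tx":0,"ty":0.075,"tz":0,"twist":0},
    {"tx":0,"ty":0.09,"tz":0,"twist":0},
    {"tx":0,"ty":0.1,"tz":0,"twist":0},
    {"tx":0,"ty":0.11,"tz":0,"twist":0},
  ],
)

```text
t: 10.32
eef_pos: [0.478, -0.0502, 0.1466]
ee_rot: [-3.142, 0.0, -3.054]
force: [-0.2, -1.9, -0.5]
width: 0.0002
gripper_force: 0.6
```

```bash
python3 look.py a3
```

```text
[ 0.478  -0.0502  0.1466] [-0.1857 -1.94   -0.5083] 10.3167
push_point [242.6 185.1] 0.64 [ 0.4829 -0.0311  0.154 ]
first_clip [230.6 225.4] 0.56 [ 0.5285 -0.1153  0.12  ]
```

View pics/a3.png

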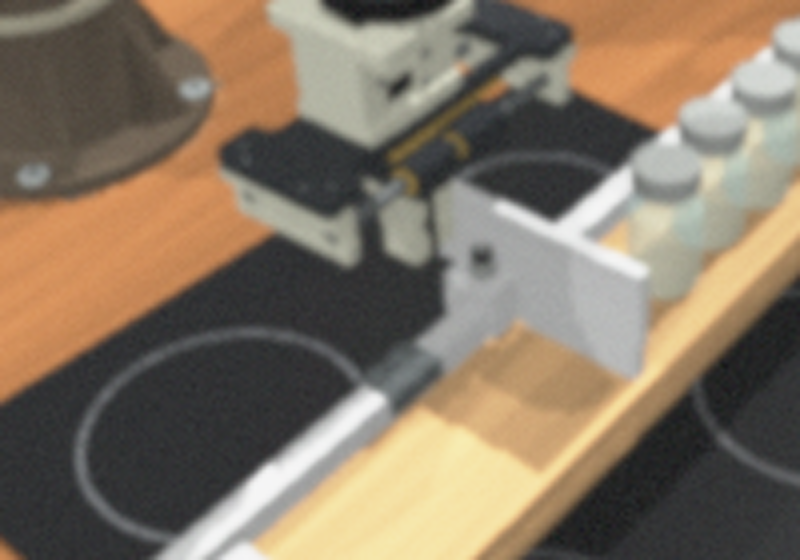

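The stop is past the first clip (picture (405,372)) and on plain rail, and the jars haven't moved. I'll take finer steps now.

Emit:
arm_command(
  commands=[
    {"tx":0,"ty":0.006,"tz":0,"twist":0},
    {"tx":0,"ty":0.012,"tz":0,"twist":0},
    {"tx":0,"ty":0.018,"tz":0,"twist":0},
    {"tx":0,"ty":0.024,"tz":0,"twist":0},
    {"tx":0,"ty":0.03,"tz":0,"twist":0},
    {"tx":0,"ty":0.036,"tz":0,"twist":0},
    {"tx":0,"ty":0.042,"tz":0,"twist":0},
    {"tx":0,"ty":0.048,"tz":0,"twist":0},
  ],
)

```text
t: 11.18
eef_pos: [0.477, -0.0384, 0.1466]
ee_rot: [-3.142, -0.0, -3.054]
force: [0.6, -0.7, 0.0]
width: 0.0004
gripper_force: 0.6
```

Emit:
arm_command(
  commands=[
    {"tx":0,"ty":0.002,"tz":0,"twist":0},
    {"tx":0,"ty":0.004,"tz":0,"twist":0},
    {"tx":0,"ty":0.006,"tz":0,"twist":0},
    {"tx":0,"ty":0.008,"tz":0,"twist":0},
    {"tx":0,"ty":0.01,"tz":0,"twist":0},
    {"tx":0,"ty":0.012,"tz":0,"twist":0},
    {"tx":0,"ty":0.014,"tz":0,"twist":0},
    {"tx":0,"ty":0.016,"tz":0,"twist":0},
  ],
)

```text
t: 11.85
eef_pos: [0.4767, -0.0345, 0.1466]
ee_rot: [-3.142, -0.0, -3.054]
force: [0.8, -1.6, -0.1]
width: 0.0006
gripper_force: 0.6
```

Emit:
arm_command(
  commands=[
    {"tx":0,"ty":0.002,"tz":0,"twist":0},
    {"tx":0,"ty":0.004,"tz":0,"twist":0},
    {"tx":0,"ty":0.006,"tz":0,"twist":0},
    {"tx":0,"ty":0.008,"tz":0,"twist":0},
    {"tx":0,"ty":0.01,"tz":0,"twist":0},
    {"tx":0,"ty":0.012,"tz":0,"twist":0},
    {"tx":0,"ty":0.012,"tz":0,"twist":0},
    {"tx":0,"ty":0.012,"tz":0,"twist":0},
  ],
)

```text
t: 12.52
eef_pos: [0.4764, -0.0314, 0.1466]
ee_rot: [3.141, 0.0, -3.054]
force: [-0.6, -0.9, -1.0]
width: 0.0004
gripper_force: 0.3
```

Emit:
arm_command(
  commands=[
    {"tx":0,"ty":0.002,"tz":0,"twist":0},
    {"tx":0,"ty":0.004,"tz":0,"twist":0},
    {"tx":0,"ty":0.006,"tz":0,"twist":0},
    {"tx":0,"ty":0.008,"tz":0,"twist":0},
    {"tx":0,"ty":0.01,"tz":0,"twist":0},
    {"tx":0,"ty":0.01,"tz":0,"twist":0},
    {"tx":0,"ty":0.01,"tz":0,"twist":0},
    {"tx":0,"ty":0.01,"tz":0,"twist":0},
  ],
)

```text
t: 13.18
eef_pos: [0.4762, -0.0296, 0.1466]
ee_rot: [-3.141, -0.0, -3.054]
force: [1.8, -5.5, -1.4]
width: 0.0006
gripper_force: 2.8
```

Climbing the last clip's first ridge now (5.5 N).

Emit:
arm_command(
  commands=[
    {"tx":0,"ty":0.001,"tz":0,"twist":0},
    {"tx":0,"ty":0.002,"tz":0,"twist":0},
    {"tx":0,"ty":0.003,"tz":0,"twist":0},
    {"tx":0,"ty":0.004,"tz":0,"twist":0},
    {"tx":0,"ty":0.005,"tz":0,"twist":0},
    {"tx":0,"ty":0.006,"tz":0,"twist":0},
    {"tx":0,"ty":0.006,"tz":0,"twist":0},
    {"tx":0,"ty":0.006,"tz":0,"twist":0},
  ],
)

```text
t: 13.85
eef_pos: [0.4761, -0.0291, 0.1466]
ee_rot: [-3.139, -0.0, -3.054]
force: [3.4, -11.9, -3.0]
width: 0.0006
gripper_force: 5.9
```

Emit:
arm_command(
  commands=[
    {"tx":0,"ty":0.001,"tz":0,"twist":0},
    {"tx":0,"ty":0.002,"tz":0,"twist":0},
    {"tx":0,"ty":0.003,"tz":0,"twist":0},
    {"tx":0,"ty":0.004,"tz":0,"twist":0},
    {"tx":0,"ty":0.005,"tz":0,"twist":0},
    {"tx":0,"ty":0.006,"tz":0,"twist":0},
    {"tx":0,"ty":0.006,"tz":0,"twist":0},
    {"tx":0,"ty":0.006,"tz":0,"twist":0},
  ],
)

```text
t: 14.52
eef_pos: [0.4759, -0.0263, 0.1466]
ee_rot: [-3.141, -0.0, -3.054]
force: [1.5, -5.8, -1.0]
width: 0.0005
gripper_force: 3.0
```

Emit:
arm_command(
  commands=[
    {"tx":0,"ty":0.001,"tz":0,"twist":0},
    {"tx":0,"ty":0.002,"tz":0,"twist":0},
    {"tx":0,"ty":0.003,"tz":0,"twist":0},
    {"tx":0,"ty":0.004,"tz":0,"twist":0},
    {"tx":0,"ty":0.004,"tz":0,"twist":0},
    {"tx":0,"ty":0.004,"tz":0,"twist":0},
    {"tx":0,"ty":0.004,"tz":0,"twist":0},
    {"tx":0,"ty":0.004,"tz":0,"twist":0},
  ],
)

```text
t: 15.18
eef_pos: [0.4759, -0.025, 0.1466]
ee_rot: [3.142, 0.0, -3.054]
force: [0.4, -2.8, 0.6]
width: 0.0005
gripper_force: 1.7
```

```bash
python3 look.py a4
```

```text
[ 0.4759 -0.025   0.1466] [ 0.4239 -2.8256  0.6428] 15.1833
push_point [248.7 177.7] 0.72 [ 0.4742 -0.0029  0.154 ]
push_point [277.4 240.7] 0.71 [ 0.654  -0.1071  0.154 ]
first_clip [231.  224.7] 0.74 [ 0.5276 -0.1133  0.12  ]
first_clip [259.2 198.8] 0.46 [ 0.5151 -0.0133  0.12  ]
```

Emit:
arm_command(
  commands=[
    {"tx":0,"ty":0.001,"tz":0,"twist":0},
    {"tx":0,"ty":0.002,"tz":0,"twist":0},
    {"tx":0,"ty":0.003,"tz":0,"twist":0},
    {"tx":0,"ty":0.004,"tz":0,"twist":0},
    {"tx":0,"ty":0.004,"tz":0,"twist":0},
    {"tx":0,"ty":0.004,"tz":0,"twist":0},
    {"tx":0,"ty":0.004,"tz":0,"twist":0},
    {"tx":0,"ty":0.004,"tz":0,"twist":0},
  ],
)

```text
t: 16.05
eef_pos: [0.4758, -0.0238, 0.1466]
ee_rot: [3.141, 0.0, -3.054]
force: [-0.4, -0.2, -0.9]
width: 0.0004
gripper_force: 0.0
```

Emit:
arm_command(
  commands=[
    {"tx":0,"ty":0.001,"tz":0,"twist":0},
    {"tx":0,"ty":0.002,"tz":0,"twist":0},
    {"tx":0,"ty":0.003,"tz":0,"twist":0},
    {"tx":0,"ty":0.004,"tz":0,"twist":0},
    {"tx":0,"ty":0.004,"tz":0,"twist":0},
    {"tx":0,"ty":0.004,"tz":0,"twist":0},
    {"tx":0,"ty":0.004,"tz":0,"twist":0},
    {"tx":0,"ty":0.004,"tz":0,"twist":0},
  ],
)

```text
t: 16.72
eef_pos: [0.4757, -0.0231, 0.1466]
ee_rot: [3.142, -0.0, -3.054]
force: [0.2, 0.5, 0.8]
width: -0.0
gripper_force: 0.0
```

Contact was lost at -0.024, as expected for the jump into the notch. I'll back off 40 mm and check.

Emit:
arm_command(
  commands=[
    {"tx":0,"ty":-0.02,"tz":0,"twist":0},
    {"tx":0,"ty":-0.04,"tz":0,"twist":0},
    {"tx":0,"ty":-0.07,"tz":0,"twist":0},
    {"tx":0,"ty":-0.1,"tz":0,"twist":0},
    {"tx":0,"ty":-0.13,"tz":0,"twist":0},
    {"tx":0,"ty":-0.15,"tz":0,"twist":0},
    {"tx":0,"ty":-0.16,"tz":0,"twist":0},
    {"tx":0,"ty":-0.16,"tz":0,"twist":0},
  ],
)

```text
t: 17.38
eef_pos: [0.4791, -0.0636, 0.1465]
ee_rot: [-3.142, -0.0, -3.055]
force: [0.1, 0.0, 0.3]
width: 0.0002
gripper_force: 0.0
```

```bash
python3 look.py a5
```

```text
[ 0.4791 -0.0636  0.1465] [0.1151 0.0034 0.3159] 17.3833
push_point [249.9 181.3] 0.66 [ 0.4857 -0.0106  0.154 ]
last_clip [262.9 195.8] 0.47 [ 0.5143 -0.0001  0.12  ]
last_clip [261.2 199.2] 0.28 [ 0.5196 -0.0113  0.12  ]
first_clip [229.7 220.1] 0.74 [ 0.5152 -0.1054  0.12  ]
```

View pics/a5.png

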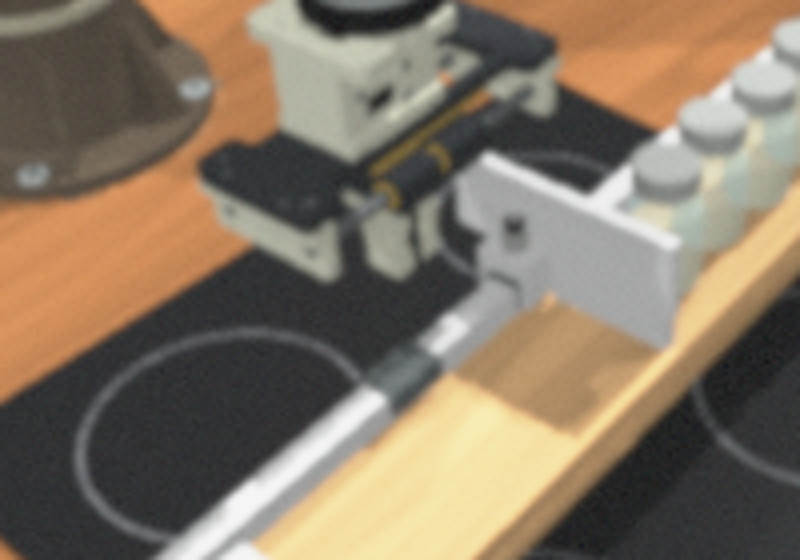

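The fingers are clear, and a thin dark edge of the last clip shows behind the carriage at (510,290), which fits a centred stop. I'll retract fully and verify from the top camera.

Emit:
arm_command(
  commands=[
    {"tx":0,"ty":0,"tz":-0.06,"twist":0},
    {"tx":0,"ty":0,"tz":-0.16,"twist":0},
    {"tx":0,"ty":0,"tz":-0.28,"twist":0},
    {"tx":0,"ty":-0.1,"tz":-0.36,"twist":0},
    {"tx":0,"ty":-0.22,"tz":-0.36,"twist":0},
    {"tx":0.06,"ty":-0.34,"tz":-0.36,"twist":0},
    {"tx":0.12,"ty":-0.46,"tz":-0.36,"twist":0},
    {"tx":0.18,"ty":-0.58,"tz":-0.36,"twist":0},
  ],
)

```text
t: 18.25
eef_pos: [0.4465, -0.2121, 0.2367]
ee_rot: [3.142, 0.0, -3.053]
force: [-0.3, -0.2, 0.4]
width: 0.0003
gripper_force: 0.0
```

Emit:
arm_command(
  commands=[
    {"tx":0.06,"ty":-0.12,"tz":0,"twist":0},
    {"tx":0.12,"ty":-0.24,"tz":0,"twist":0},
    {"tx":0.18,"ty":-0.36,"tz":0,"twist":0},
    {"tx":0.24,"ty":-0.48,"tz":0,"twist":0},
    {"tx":0.3,"ty":-0.6,"tz":0,"twist":0},
    {"tx":0.34,"ty":-0.7,"tz":0,"twist":0},
    {"tx":0.34,"ty":-0.75,"tz":0,"twist":0},
    {"tx":0.34,"ty":-0.75,"tz":0,"twist":0},
  ],
)

```text
t: 18.92
eef_pos: [0.3784, -0.4074, 0.2361]
ee_rot: [3.142, -0.001, -3.057]
force: [0.5, -0.4, -0.5]
width: 0.0005
gripper_force: 0.0
```

Run:
```python
from h import *
np.set_printoptions(precision=4,suppress=True)
a=grab_frame("top")[:,:,::-1]
for q,z in [("pin_axis",.13),("push_point",.154),("last_clip",.12),("first_clip",.12)]:
    for p in spot_point(q,"top")[:2]: print(q,np.round(p["uv"],1),round(p["score"],2),atz("top",p["uv"],z))
o=cv2.imread("pics/top0.png")
b=grab_frame("scene")[:,:,::-1]
k=lambda i:cv2.resize(i[200:275,225:365],(560,300),interpolation=cv2.INTER_CUBIC)
cv2.imwrite("pics/f.png",np.vstack([k(a),k(o)]))
```

```text
pin_axis [268.3 246.8] 0.76 [ 0.506  -0.0066  0.13  ]
push_point [259.7 264. ] 0.56 [0.4731 0.0089 0.154 ]
push_point [270.8 243.3] 0.46 [ 0.5117 -0.0107  0.154 ]
last_clip [266.2 247.2] 0.5 [ 0.5055 -0.0027  0.12  ]
first_clip [320.  240.2] 0.79 [ 0.5215 -0.107   0.12  ]
```

View pics/f.png

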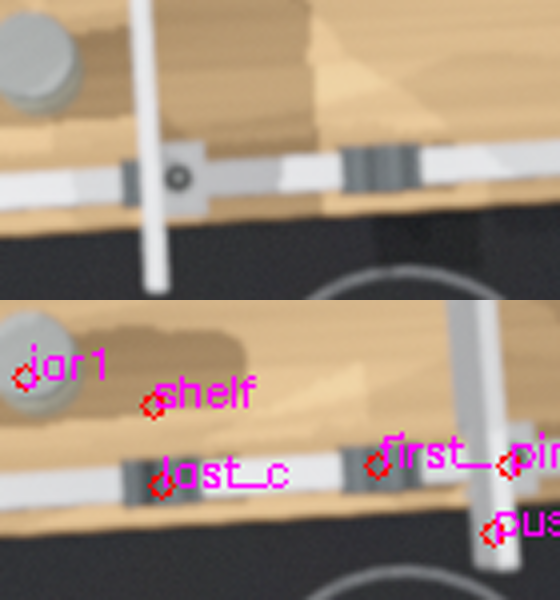

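Run:
```python
from h import *
np.set_printoptions(precision=4,suppress=True)
d=np.array([-.0865,.99625])
f=lambda c,z:float(atz("top",(225+c[0]/4,200+c[1]/4),z)[:2]@d)
print("cam",np.array(calibration("top")["extrinsics"])[:3,3],"K",np.array(calibration("top")["camera_matrix"])[0])
for z in (.12,.123):print("clip ends,mid",f((124,185),z),f((202,180),z), (f((124,185),z)+f((202,180),z))/2, "first",f((342,470-300),z),f((420,465-300),z))
for z in (.14,.15,.155,.16):print("button z",z,f((178,178),z))
print("plate top right/left front corner -> pin", f((168,290),.18)-.009, f((146,290),.18)-.017)
print("plate top right/left at rail -> pin", f((160,170),.18)-.009)
print("carr right edge -> pin",f((208,180),.14)+.015)
# auto detection: dark clip columns along the rail in old/new pictures
a=cv2.cvtColor(grab_frame("top"),cv2.COLOR_RGB2GRAY);o=cv2.cvtColor(cv2.imread("pics/top0.png"),cv2.COLOR_BGR2GRAY)
print("old row 242",o[241:244,245:285].mean(0).round());print("new",a[241:244,245:285].mean(0).round())
print("plate front row 270",a[268:271,252:276].mean(0).round())
```

```text
cam [0.4779 0.0053 0.9177] K [410.9034   0.     274.3747]
clip ends,mid -0.02679589279882335 -0.06462164969912167 -0.045708771248972505 first -0.132895179564385 -0.17110824162690172
clip ends,mid -0.026830658910890377 -0.06451416743495421 -0.045672413172922297 first -0.13253094635697193 -0.17060030353491304
button z 0.14 -0.052649454960978774
button z 0.15 -0.052435903162254556
button z 0.155 -0.052329127262892454
button z 0.16 -0.052222351363530345
plate top right/left front corner -> pin -0.053219956323173695 -0.05147094425350666
plate top right/left at rail -> pin -0.05297201560093525
carr right edge -> pin -0.051735489504665486
old row 242 [203. 204. 204. 205. 205. 206. 207. 207. 207. 193. 157. 126. 122. 119.
 108.  96.  82.  77.  89. 105.  99. 105. 119. 124. 108. 104.  98. 100.
 105. 135. 180. 105. 147. 147. 148. 229. 190. 105. 190. 190.]
new [201. 203. 203. 203. 204. 205. 205. 206. 205. 192. 156. 125. 121. 124.
 153. 198. 225. 232. 231. 218. 188. 149. 121. 114. 118. 121. 126. 154.
 179. 189. 190. 188. 187. 188. 188. 188. 188. 188. 189. 189.]
plate front row 270 [ 51.  51.  49.  50.  50.  51.  47.  52.  96. 171. 217. 231. 230. 218.
 178. 111.  58.  49.  50.  50.  50.  50.  50.  50.]
```

The plate, button and carriage edge all put the pin about 6.5 mm short of the last clip's middle. So the stop is just past the crest but has not dropped in. The fingers (21 mm half thickness) were only just touching, and home is at TCP y of about -0.0165. I'll go back and push it the rest of the way.

Emit:
arm_command(
  commands=[
    {"tx":-0.06,"ty":0.08,"tz":0,"twist":0},
    {"tx":-0.13,"ty":0.18,"tz":0,"twist":0},
    {"tx":-0.2,"ty":0.3,"tz":0,"twist":0},
    {"tx":-0.28,"ty":0.42,"tz":0,"twist":0},
    {"tx":-0.36,"ty":0.54,"tz":0,"twist":0},
    {"tx":-0.44,"ty":0.64,"tz":0,"twist":0},
    {"tx":-0.52,"ty":0.74,"tz":0,"twist":0},
    {"tx":-0.52,"ty":0.78,"tz":0,"twist":0},
  ],
)

```text
t: 19.93
eef_pos: [0.4938, -0.1965, 0.2368]
ee_rot: [-3.141, 0.001, -3.051]
force: [-0.5, -0.0, 0.1]
width: 0.0006
gripper_force: 0.0
```

Emit:
arm_command(
  commands=[
    {"tx":0,"ty":0.1,"tz":0,"twist":0},
    {"tx":0,"ty":0.2,"tz":0,"twist":0},
    {"tx":0,"ty":0.3,"tz":0,"twist":0},
    {"tx":0,"ty":0.38,"tz":0,"twist":0},
    {"tx":0,"ty":0.45,"tz":0,"twist":0},
    {"tx":0,"ty":0.5,"tz":0,"twist":0},
    {"tx":0,"ty":0.53,"tz":0,"twist":0},
    {"tx":0,"ty":0.53,"tz":0,"twist":0},
  ],
)

```text
t: 20.6
eef_pos: [0.4795, -0.0665, 0.2369]
ee_rot: [3.141, 0.001, -3.052]
force: [0.8, -0.1, -0.1]
width: 0.0002
gripper_force: 0.0
```

Emit:
arm_command(
  commands=[
    {"tx":0,"ty":0,"tz":0.04,"twist":0},
    {"tx":0,"ty":0,"tz":0.11,"twist":0},
    {"tx":0,"ty":0,"tz":0.18,"twist":0},
    {"tx":0,"ty":0,"tz":0.25,"twist":0},
    {"tx":0,"ty":0,"tz":0.31,"twist":0},
    {"tx":0,"ty":0,"tz":0.35,"twist":0},
    {"tx":0,"ty":0,"tz":0.36,"twist":0},
    {"tx":0,"ty":0,"tz":0.36,"twist":0},
  ],
)

```text
t: 21.27
eef_pos: [0.4791, -0.0685, 0.1457]
ee_rot: [-3.141, -0.002, -3.055]
force: [0.3, 0.1, -0.4]
width: 0.0004
gripper_force: 0.0
```

Emit:
arm_command(
  commands=[
    {"tx":0,"ty":0.03,"tz":0,"twist":0},
    {"tx":0,"ty":0.06,"tz":0,"twist":0},
    {"tx":0,"ty":0.09,"tz":0,"twist":0},
    {"tx":0,"ty":0.12,"tz":0,"twist":0},
    {"tx":0,"ty":0.14,"tz":0,"twist":0},
    {"tx":0,"ty":0.15,"tz":0,"twist":0},
    {"tx":0,"ty":0.16,"tz":0,"twist":0},
    {"tx":0,"ty":0.165,"tz":0,"twist":0},
  ],
)

```text
t: 21.93
eef_pos: [0.476, -0.0263, 0.1467]
ee_rot: [3.142, 0.0, -3.054]
force: [-0.9, -0.1, -0.9]
width: 0.0003
gripper_force: 0.0
```

Emit:
arm_command(
  commands=[
    {"tx":0,"ty":0.001,"tz":0,"twist":0},
    {"tx":0,"ty":0.003,"tz":0,"twist":0},
    {"tx":0,"ty":0.005,"tz":0,"twist":0},
    {"tx":0,"ty":0.007,"tz":0,"twist":0},
    {"tx":0,"ty":0.009,"tz":0,"twist":0},
    {"tx":0,"ty":0.011,"tz":0,"twist":0},
    {"tx":0,"ty":0.012,"tz":0,"twist":0},
    {"tx":0,"ty":0.012,"tz":0,"twist":0},
  ],
)

```text
t: 22.6
eef_pos: [0.4757, -0.0238, 0.1466]
ee_rot: [3.142, -0.0, -3.054]
force: [-0.2, 0.4, -0.1]
width: 0.0006
gripper_force: 0.0
```

Emit:
arm_command(
  commands=[
    {"tx":0,"ty":0.001,"tz":0,"twist":0},
    {"tx":0,"ty":0.003,"tz":0,"twist":0},
    {"tx":0,"ty":0.005,"tz":0,"twist":0},
    {"tx":0,"ty":0.007,"tz":0,"twist":0},
    {"tx":0,"ty":0.008,"tz":0,"twist":0},
    {"tx":0,"ty":0.008,"tz":0,"twist":0},
    {"tx":0,"ty":0.008,"tz":0,"twist":0},
    {"tx":0,"ty":0.008,"tz":0,"twist":0},
  ],
)

```text
t: 23.27
eef_pos: [0.4756, -0.0218, 0.1466]
ee_rot: [-3.142, 0.0, -3.054]
force: [-1.0, -0.0, 0.1]
width: 0.0003
gripper_force: 0.0
```

Emit:
arm_command(
  commands=[
    {"tx":0,"ty":0.001,"tz":0,"twist":0},
    {"tx":0,"ty":0.003,"tz":0,"twist":0},
    {"tx":0,"ty":0.004,"tz":0,"twist":0},
    {"tx":0,"ty":0.004,"tz":0,"twist":0},
    {"tx":0,"ty":0.004,"tz":0,"twist":0},
    {"tx":0,"ty":0.004,"tz":0,"twist":0},
    {"tx":0,"ty":0.004,"tz":0,"twist":0},
    {"tx":0,"ty":0.004,"tz":0,"twist":0},
  ],
)

```text
t: 23.93
eef_pos: [0.4755, -0.0208, 0.1466]
ee_rot: [3.142, 0.0, -3.054]
force: [-0.4, 0.5, -0.9]
width: 0.0006
gripper_force: 0.0
```

```bash
python3 look.py a6
```

```text
[ 0.4755 -0.0208  0.1466] [-0.3558  0.5344 -0.8655] 23.9333
push_point [252.1 178.3] 0.73 [0.4817 0.0005 0.154 ]
last_clip [262.6 197. ] 0.45 [ 0.5167 -0.0036  0.12  ]
first_clip [227.7 226.9] 0.57 [ 0.5271 -0.1224  0.12  ]
first_clip [262.4 194.2] 0.39 [0.5096 0.0033 0.12  ]
```

Emit:
arm_command(
  commands=[
    {"tx":0,"ty":0.001,"tz":0,"twist":0},
    {"tx":0,"ty":0.003,"tz":0,"twist":0},
    {"tx":0,"ty":0.005,"tz":0,"twist":0},
    {"tx":0,"ty":0.007,"tz":0,"twist":0},
    {"tx":0,"ty":0.008,"tz":0,"twist":0},
    {"tx":0,"ty":0.008,"tz":0,"twist":0},
    {"tx":0,"ty":0.008,"tz":0,"twist":0},
    {"tx":0,"ty":0.008,"tz":0,"twist":0},
  ],
)

```text
t: 24.8
eef_pos: [0.4753, -0.0188, 0.1466]
ee_rot: [3.142, 0.0, -3.054]
force: [0.4, 0.2, 0.3]
width: 0.0009
gripper_force: 0.0
```

```bash
python3 look.py a7
python3 - <<'E'
import cv2,numpy as np
a=cv2.imread("pics/a5.png")[130:380,400:700];b=cv2.imread("pics/a7.png")[130:380,400:700]
cv2.imwrite("pics/cmp.png",cv2.resize(np.hstack([a,b]),(800,333)))
E
```

```text
[ 0.4753 -0.0188  0.1466] [0.4461 0.1988 0.2791] 24.8
push_point [253.1 176.3] 0.67 [0.4783 0.0074 0.154 ]
last_clip [261.1 196.1] 0.42 [ 0.5119 -0.0036  0.12  ]
last_clip [168.2 317. ] 0.26 [ 0.6092 -0.3366  0.12  ]
first_clip [294.1 199. ] 0.31 [0.5759 0.0378 0.12  ]
```

View pics/cmp.png

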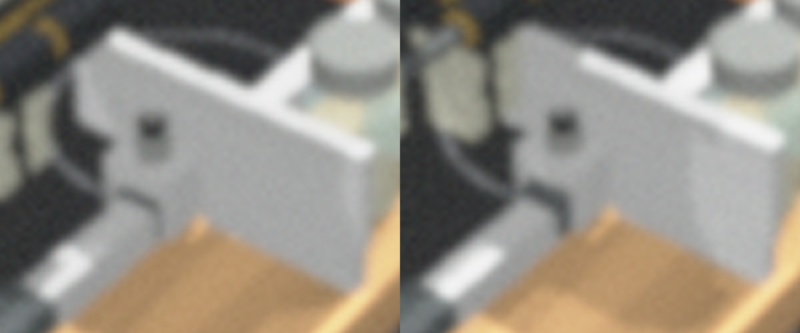

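Right (now) against left (before): the plate and button have advanced, and more of the dark clip shows behind the carriage. I'll back off and measure from above.

Emit:
arm_command(
  commands=[
    {"tx":0,"ty":-0.03,"tz":0,"twist":0},
    {"tx":0,"ty":-0.08,"tz":0,"twist":0},
    {"tx":0,"ty":-0.14,"tz":0,"twist":0},
    {"tx":0,"ty":-0.18,"tz":-0.05,"twist":0},
    {"tx":0,"ty":-0.2,"tz":-0.15,"twist":0},
    {"tx":0,"ty":-0.2,"tz":-0.27,"twist":0},
    {"tx":0,"ty":-0.3,"tz":-0.36,"twist":0},
    {"tx":0,"ty":-0.42,"tz":-0.36,"twist":0},
  ],
)

```text
t: 25.67
eef_pos: [0.487, -0.1239, 0.2419]
ee_rot: [-3.14, 0.008, -3.051]
force: [2.3, 0.1, 0.8]
width: 0.0006
gripper_force: 0.0
```

Emit:
arm_command(
  commands=[
    {"tx":0.06,"ty":-0.14,"tz":0,"twist":0},
    {"tx":0.14,"ty":-0.28,"tz":0,"twist":0},
    {"tx":0.22,"ty":-0.42,"tz":0,"twist":0},
    {"tx":0.3,"ty":-0.56,"tz":0,"twist":0},
    {"tx":0.38,"ty":-0.7,"tz":0,"twist":0},
    {"tx":0.44,"ty":-0.82,"tz":0,"twist":0},
    {"tx":0.48,"ty":-0.9,"tz":0,"twist":0},
    {"tx":0.48,"ty":-0.92,"tz":0,"twist":0},
  ],
)

```text
t: 26.33
eef_pos: [0.3828, -0.366, 0.2363]
ee_rot: [3.142, -0.001, -3.057]
force: [-0.6, 1.6, -0.3]
width: 0.0003
gripper_force: 0.0
```

Run:
```python
from h import *
a=grab_frame("top");g=cv2.cvtColor(a,cv2.COLOR_RGB2GRAY)
print("new row242",g[241:244,245:285].mean(0).round());print("plate front row 270",g[268:271,250:276].mean(0).round())
cv2.imwrite("pics/f2.png",cv2.resize(a[200:275,225:365,::-1],(784,420),interpolation=cv2.INTER_CUBIC))
s=get_state();print(s["t"],s["eef_pos"])
```

```text
new row242 [208. 209. 209. 210. 210. 212. 212. 212. 211. 199. 184. 205. 231. 239.
 237. 226. 197. 164. 132. 116. 121. 128. 135. 156. 182. 193. 189. 164.
 123. 113. 151. 183. 193. 194. 194. 194. 195. 195. 195. 195.]
plate front row 270 [ 54.  52.  54.  53.  53.  56.  98. 173. 221. 236. 237. 225. 189. 122.
  63.  52.  52.  55.  52.  53.  53.  55.  54.  53.  52.  53.]
26.3833 [ 0.38370865 -0.3655264   0.23619828]
```

View pics/f2.png

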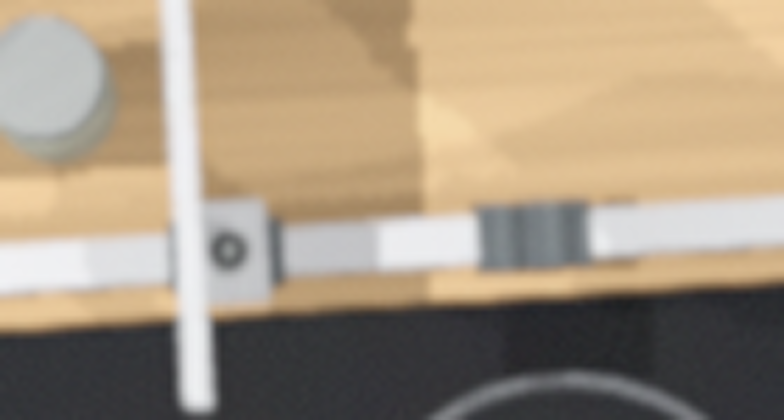

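The plate moved 4 px (about 7 mm), so the pin is now within about 0.5 mm of the clip's middle. About 5 mm of clip shows behind the carriage at (275,245), and the arm is clear.

```bash
python3 -c "
from station import *
print(job_done())"
```

```text
the job is handed in; nothing more can be done
None
```

I pushed the stop over the first clip and into the last clip's notch, where the top camera puts its pin about 0.5 mm from the middle. The jars stayed put in the views I checked, the arm finished clear, and I handed the job in at about 26 s; no verdict came back.

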